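# Pack the nesting glasses at the Christmas stall

### The job

Pack the set of three painted glasses standing on the table (not the stock on the riser) into the wooden crate: the wide red one stands upright in the free cell with the cream pad, the green one stands right down inside the red one, and the slim blue one right down inside the green one. They are glass, so set them down gently and never drop them or tip them over, and leave the jars and the other things on the table where they are.

Things in the scene. Friction and masses are not known exactly. Their poses are not given: they have to be found in the camera images.
- large: Red open-topped round painted glass with a thin gold wavy line, standing upright and loose on the table. 78 mm high; outside diameter 70 mm at the rim, 64 mm at the foot; wall 3 mm (mouth 64 mm wide inside), glass base 10 mm thick, 0.24 kg give or take a third. Origin: centre of its underside; z up along its axis.
- medium: Green open-topped round painted glass with a thin gold wavy line, standing upright and loose on the table. 98 mm high; outside diameter 52 mm at the rim, 47 mm at the foot; wall 3 mm (mouth 46 mm wide inside), base 10 mm thick, 0.16 kg give or take a third. Origin: centre of its underside; z up. Standing on the red glass's inner floor it rises 30 mm above the red rim.
- small: Blue open-topped round painted glass with a thin gold wavy line, standing upright and loose on the table. 118 mm high; outside diameter 36 mm at the rim, 32 mm at the foot; wall 3 mm, base 10 mm thick, 0.10 kg give or take a third. Origin: centre of its underside; z up. Standing on the green glass's inner floor it rises 30 mm above the green rim.
- pad: Thin square cream pad, 88 x 88 x 3 mm, lying fixed on the floor of the crate's one free cell. Origin: centre of its underside, in the middle of the cell to within 4 mm and 6 mm above the table; the red glass stands on its top, 9 mm above the table.
- crate: Fixed open crate of light wood, 208 x 208 mm, 45 mm high, walls and floor 6 mm; one divider each way, as high as the walls, makes four cells about 95 mm square, centred 50.5 mm from the middle along the crate's x and y. Three cells hold a jar, the fourth the pad. Origin: centre of its underside; x and y along its sides.
- jar1: Plum jar with gold lid, 56 mm diameter, 62 mm high, in a crate cell; leave it there. Origin: centre of its underside.
- jar2: Teal jar with gold lid, 56 mm diameter, 62 mm high, in a crate cell; leave it there. Origin: centre of its underside.
- jar3: Brown jar with gold lid, 56 mm diameter, 62 mm high, in a crate cell; leave it there. Origin: centre of its underside.
- mug: White mug with handle, 80 mm diameter, 90 mm high, on the table; leave alone. Origin: centre of its underside, handle to its +y.
- tin: Round tin with plum label, 64 mm diameter, 70 mm high; leave alone. Origin: centre of its underside.
- tape: Gold roll of tape lying flat, 84 mm diameter, 22 mm high; leave alone. Origin: centre of its underside.
- lantern: Teal jar with white lid, 60 mm diameter, 75 mm high; leave alone. Origin: centre of its underside.
- tags: Stack of paper gift tags, 90 x 60 x 20 mm; leave alone. Origin: centre of its underside, long side along x.

How it is judged:
By the outcome, as a careful person would: the job done as asked, in the order asked, and still so for the second after the job is handed in, with the robot touching nothing.
It also fails if it takes over 72 s, if anything falls off the work surface, if the arm or the gripper's body presses on something with over 40 N, if the wrist force passes 120 N, or if a joint passes its speed limit or range.

### The arm

A 6-joint arm with a two-finger parallel gripper is mounted at the origin on the work surface. World frame = base frame: x ahead of the robot, y to its left, z up, the work surface at z = 0. Lengths are in mm, angles in rad, forces in N, time in s.
With the tool pointing down it reaches from about 350 to 850 mm from the base axis. Payload 8.1 kg.
Tool frame: the origin (TCP) lies between the finger pads; the fingertips stand r.finger_overhang ahead of it and the grasp point (between the pads) lies 11 mm behind it (r.finger_overhang is the distance from the TCP to the fingertips, in mm); z points along the fingers, y is the line along which they close (so a half turn about z gives the same grasp; the last joint's range is limited). The gripper opens to 93 mm and grips with 3 to 60 N. Pads are 15 mm wide; open, the fingers measure 128 mm over their backs; the gripper's body (75 mm by 188 mm) begins 65 mm behind the grasp point.
Start: joints at [-0.085, 0.13, 1.488, -0, 1.523, -0.085], TCP at [600.004, 0.022, 226.635] pointing down, gripper open.
Joint ranges: [-2.96, 2.96], [-0.89, 2.26], [0.02, 2.5], [-1.34, 4.48], [0, 2.73], [-2.66, 2.66]. Speed limits (rad/s): [2.39, 2.39, 2.79, 3.14, 3.14, 3.14].

### API

Orientations are given as a 3x3 rotation matrix whose columns are the frame's x, y, z axes.
In Python, from bench import r, gripper_to, sensors, cams gives the robot as it stands. Calls block until the motion is done:
- r.move_to(position, orientation): joint-space move of the TCP to a pose.
- r.servo_line(position, orientation=None, feed=150): straight line of the TCP; orientation=None keeps the orientation; feed is the mean speed in mm/s.
- r.set_joints(angles): joint-space move.
- gripper_to(opening): opening from 0.0 (shut) to 1.0 (fully open); the grip force is fixed at half the most; returns when the fingers have stopped.
- r.hold(seconds).
- r.ik(position, orientation): joint angles nearest the present ones, or None.
- sensors.sense(): the state.
- cams.get_image(name): name is "scene" or "side" or "wrist"; returns a dict with "color" (400x640x3 uint8, blue, green, red), "mtx" (3x3 intrinsics, pixels), "k1" (the pictures are not rectified: a ray, as slopes to the right and down, at radius r is drawn at 1 + k1 r^2 times it, then the intrinsics apply), "R" (3x3) and "t" (3): a world point X has camera coordinates R X + t; the wrist camera has in their place "mount" (4x4, takes a point from camera to tool coordinates, whose origin is the TCP and whose axes are the flange's). Camera axes: x right, y down, z forward; pixel columns grow to the right and rows downward; lengths in mm; the calibration is good to about 2 mm. A picture is of the moment at which its call begins: read the wrist's pose just before it. There is no depth.
A pose or a line that the arm cannot do raises r.Unreachable and nothing moves.
- r.close_job(): hands the job in; it is judged then, once.
The state is a dict: "time_s": time; "qpos": joint angles; "joint_velocities": joint speeds; "joint_torque": joint torques, N m; "tool_pos": TCP position; "ee_rot": TCP orientation; "force": force on the tool from outside, world axes, zero at the start; "ft_torque": the same for the moment, N m; "grip_width": opening from 0.0 (shut) to 1.0 (fully open); "finger_force": force on a finger pad.
Only numpy, scipy, OpenCV 4.12 (cv2) and the standard library are available. Lean on these libraries where they do the work, as an engineer would, in place of code of your own. Each camera call takes 0.05 s, during which the arm holds its last target. There are 200 camera calls.

## Working session

There is one attempt and no reset: what is moved stays moved. The work goes in short steps, each a Python script; the robot and the scene stay as the last script left them, time stands still between calls to the robot, and variables do not carry over. Pictures are saved under pics/ and viewed, at most 12 in all, crops included, and the job is handed in when it is done.

```bash
ls; mkdir -p pics
python3 - <<'E'
from bench import r,sensors,cams
import cv2,numpy as np
np.set_printoptions(precision=4,suppress=True)
for n in("scene","side","wrist"):
    s=sensors.sense(); d=cams.get_image(n); cv2.imwrite(f"pics/{n}0.png",d["color"])
    print(n,d["mtx"].tolist(),d["k1"],*(d[k] for k in("R","t","mount") if k in d))
print(s,r.finger_overhang)
E
```

```text
pics
scene [[475.13324587786605, 0.0, 321.05859657145675], [0.0, 475.13324587786605, 208.34138145347399], [0.0, 0.0, 1.0]] -0.05486814487733001 [[ 0.8392  0.5438 -0.003 ]
 [ 0.3577 -0.5561 -0.7502]
 [-0.4097  0.6285 -0.6612]] [-502.0539  -90.6988 1489.1702]
side [[465.21817311436797, 0.0, 324.2509460733298], [0.0, 465.21817311436797, 203.35100609280332], [0.0, 0.0, 1.0]] -0.02755288748207308 [[-0.8538 -0.5205  0.0105]
 [-0.337   0.5372 -0.7732]
 [ 0.3968 -0.6637 -0.6341]] [ 520.291   178.9719 1025.3985]
wrist [[284.70474833466665, 0.0, 316.7999020631384], [0.0, 284.70474833466665, 194.6118700401197], [0.0, 0.0, 1.0]] 0.00774450715381437 [[  -0.0002   -0.9618   -0.2738   75.673 ]
 [   1.       -0.0003    0.0004    1.269 ]
 [  -0.0004   -0.2738    0.9618 -158.3863]
 [   0.        0.        0.        1.    ]]
{'time_s': 0.1, 'qpos': array([-0.0854,  0.1311,  1.4892, -0.    ,  1.523 , -0.0854]), 'joint_velocities': array([ 0.0008, -0.002 , -0.0016, -0.001 , -0.0005, -0.0003]), 'joint_torque': array([  0.0029, -56.1339, -49.3096,   0.0772,   0.029 ,  -0.    ]), 'tool_pos': array([599.5101,   0.0779, 225.6887]), 'ee_rot': array([[-0.    ,  1.    , -0.0016],
       [ 1.    ,  0.    ,  0.0001],
       [ 0.0001, -0.0016, -1.    ]]), 'force': array([0.2347, 0.7053, 0.7543]), 'ft_torque': array([ 0.0033,  0.0158, -0.0267]), 'finger_force': 0.0, 'grip_width': 1.0004515218556944} 8.0
```

View pics/scene0.png

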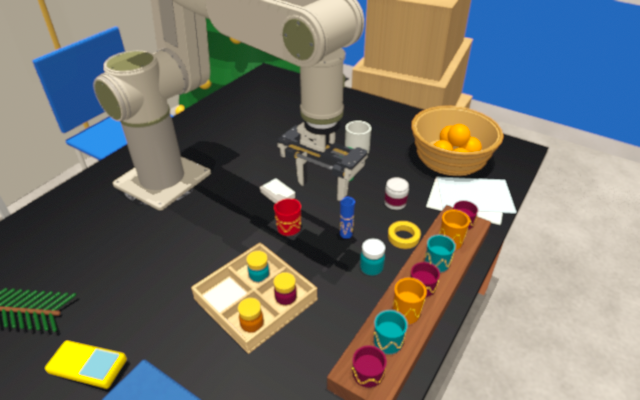

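View pics/side0.png

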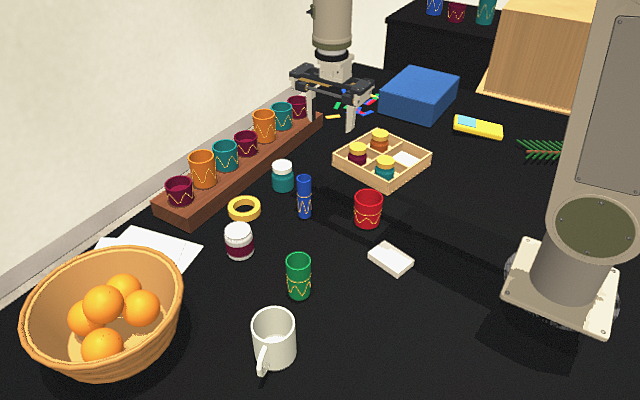

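The scene view shows red at (288,217), blue at (347,217) and the pad at (223,295), with green hidden behind the gripper. The side view shows red at (368,209), blue at (304,196), green at (298,276) and the pad at (405,160).

```bash
cat > vis.py <<'E'
import numpy as np, cv2
from scipy.optimize import least_squares
from bench import r,sensors,cams
SZ={"large":(78,70,64),"medium":(98,52,47),"small":(118,36,32)}
def grab(n):
    s=sensors.sense(); d=cams.get_image(n)
    if "mount" in d:
        T=np.eye(4);T[:3,:3]=s["ee_rot"];T[:3,3]=s["tool_pos"]
        M=np.linalg.inv(T@d["mount"]);d["R"],d["t"]=M[:3,:3],M[:3,3]
    return d
def proj(d,X):
    c=np.atleast_2d(X)@d["R"].T+d["t"]; p=c[:,:2]/c[:,2:]
    p=p*(1+d["k1"]*(p**2).sum(1,keepdims=True))
    return p*[d["mtx"][0,0],d["mtx"][1,1]]+d["mtx"][:2,2]
def plane(d,uv,z):
    p=cv2.undistortPoints(np.float64(uv).reshape(-1,1,2),d["mtx"],np.array([d["k1"],0,0,0.]))[:,0]
    v=np.c_[p,np.ones(len(p))]@d["R"]; c=-d["R"].T@d["t"]
    return c+v*((z-c[2])/v[:,2])[:,None]
def mask(d,k):
    h,s,v=[x.astype(int) for x in cv2.split(cv2.cvtColor(d["color"],cv2.COLOR_BGR2HSV))]
    m={"large":((h<6)|(h>175)),"medium":(h>50)&(h<75),"small":(h>108)&(h<130)}[k]
    return (m&(s>120)&(v>40)).astype(np.uint8)
a=np.linspace(0,2*np.pi,72,endpoint=False)
def outline(k,x,y,z0=0):
    H,D,f=SZ[k]; C=np.c_[np.cos(a),np.sin(a)]
    return np.r_[np.c_[C*D/2,a*0+H],np.c_[C*f/2,a*0]]+[x,y,z0]
def glass(d,k,x0,z0=0):
    """bbox fit of the blob nearest the guess x0 -> (xy, worst residual px)"""
    g=proj(d,[*x0,z0+SZ[k][0]/2])[0]
    m=cv2.morphologyEx(mask(d,k),cv2.MORPH_CLOSE,np.ones((5,5)))
    n,_,st,ce=cv2.connectedComponentsWithStats(m)
    c=[i for i in range(1,n) if st[i,4]>150]
    if not c: return None
    i=min(c,key=lambda i:np.hypot(*(ce[i]-g))); x,y,w,h,_=st[i]
    bb=np.array([x,y,x+w-1,y+h-1.])
    def f(p):
        q=proj(d,outline(k,*p,z0)); return np.r_[q.min(0),q.max(0)]-bb
    s=least_squares(f,x0); return s.x,np.round(s.fun,1),bb
E
python3 - <<'E'
from vis import *
np.set_printoptions(precision=1,suppress=True)
D={n:grab(n) for n in("scene","side","wrist")}
px={"large":{"scene":(288,217),"side":(368,209)},"small":{"scene":(347,217),"side":(304,196)},"medium":{"side":(298,276)}}
for k in px:
    for n,p in px[k].items():
        g=plane(D[n],p,SZ[k][0]/2)[0,:2]; print(k,n,g,glass(D[n],k,g))
    print(k,"wrist",glass(D["wrist"],k,g))
print("crate scene",plane(D["scene"],[(194,294),(260,245),(316,290),(249,347)],45))
for n,p in(("scene",(223,295)),("side",(405,160))): print("pad",plane(D[n],p,9))
ob={"side":{"mug":(273,318,90),"tin":(238,229,70),"lantern":(282,166,75),"tags":(391,258,20),"tape":(244,208,22)},
    "scene":{"jarT":(258,259,68),"jarP":(285,282,68),"jarB":(250,308,68)}}
for n in ob:
    for o,(u,v,z) in ob[n].items(): print(o,plane(D[n],(u,v),z))
E
python3 - <<'E'
import cv2
a=cv2.imread('pics/scene0.png')[235:355,180:330];b=cv2.imread('pics/side0.png')[115:200,315:445]
f=lambda i,s:cv2.resize(i,None,fx=s,fy=s,interpolation=cv2.INTER_CUBIC)
a=f(a,4)[:480,:600];cv2.imwrite('pics/c1.png',a)
E
```

```text
large scene [464.5  40.5] (array([466. ,  37.1]), array([ 0.9, -0.3, -0.9,  0.3]), array([273., 199., 301., 236.]))
large side [459.5  37.4] (array([460.6,  37.5]), array([-0.1, -0.1,  0.1,  0.1]), array([354., 188., 383., 229.]))
large wrist (array([466.3,  36. ]), array([-0. ,  0.2,  0. , -0.2]), array([158., 118., 240., 184.]))
small scene [610.7 108.5] (array([610.8, 105.3]), array([ 0.9,  0.4, -0.9, -0.3]), array([339., 196., 355., 238.]))
small side [608.8  99.5] (array([608.5, 100.3]), array([ 0.1, -0.2, -0.1,  0.2]), array([296., 173., 311., 218.]))
small wrist (array([613.9, 100.8]), array([-0.1, -0.8,  0.1,  1.2]), array([311.,  62., 352., 105.]))
medium side [478.9 320.5] (array([478.3, 320.9]), array([-0.4, -0.2,  0.4,  0.2]), array([285., 251., 310., 300.]))
medium wrist None
crate scene [[ 440.5 -296.7   45. ]
 [ 470.7  -89.3   45. ]
 [ 670.8 -133.2   45. ]
 [ 636.5 -335.8   45. ]]
pad [[ 475.6 -243.4    9. ]]
pad [[ 484.5 -256.2    9. ]]
mug [[439.8 457.9  90. ]]
tin [[661.5 290.5  70. ]]
lantern [[717.4  40.1  75. ]]
tags [[345.1 143.   20. ]]
tape [[737.2 183.   22. ]]
jarT [[ 511.6 -145.4   68. ]]
jarP [[ 608.5 -167.7   68. ]]
jarB [[ 587.5 -268.7   68. ]]
```

View pics/c1.png

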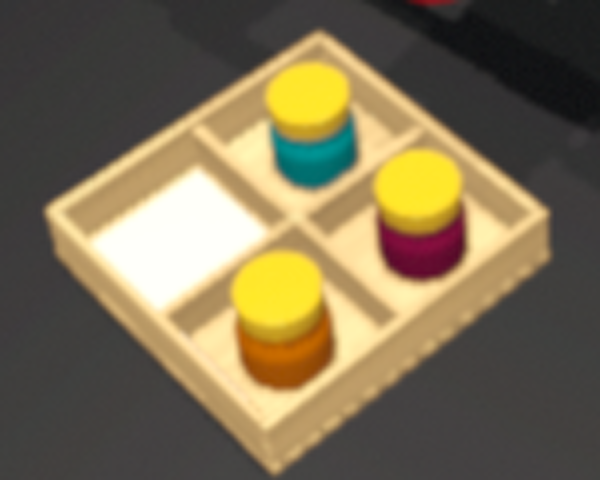

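View pics/wrist0.png

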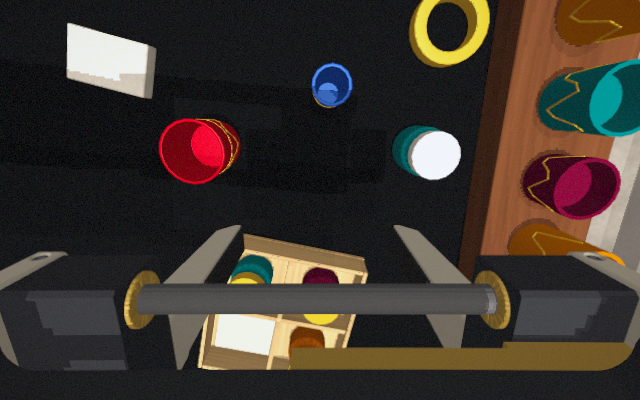

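The crop gives the crate's top corners at scene pixels of about (192,287), (260,242), (317,288) and (248,343), with the pad in the left cell. The wrist view shows red at (199,150) and blue at (332,85), both clear. Next is a close look at the crate and red glass.

Run:
```python
from vis import *
np.set_printoptions(precision=1,suppress=True)
R0=np.array([[0,1,0],[1,0,0],[0,0,-1.]])
r.move_to([540,-300,260],R0); r.hold(.3)
d=grab("wrist"); cv2.imwrite("pics/w1.png",d["color"])
import pickle; pickle.dump(d,open("w1.pkl","wb"))
s=sensors.sense(); print(s["time_s"],s["tool_pos"],s["force"])
h=cv2.cvtColor(d["color"],cv2.COLOR_BGR2HSV)
m=((h[...,1]<40)&(h[...,2]>190)).astype(np.uint8)
n,_,st,ce=cv2.connectedComponentsWithStats(m)
for i in range(1,n):
    if st[i,4]>800: print(st[i],plane(d,ce[i],9))
cv2.imwrite("pics/w1c.png",cv2.resize(d["color"][0:260,170:500],(792,624))[:600])
```

```text
1.825 [ 540.3 -299.2  260. ] [-0.  -0.1 -0.6]
[ 247   94   68   60 2264] [[ 493.5 -230.8    9. ]]
```

View pics/w1c.png

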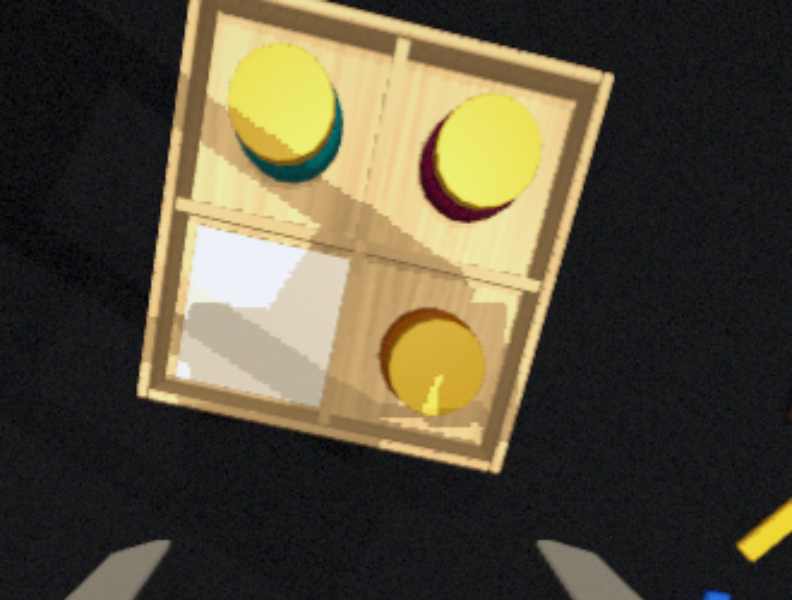

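The crop shows the pad's corners at (199,224), (350,260), (322,408) and (177,375). The crate rim corners are at (140,397), (497,470) and (612,73). I convert these, then look at red up close and pick it.

```bash
cat > act.py <<'E'
from vis import *
def rot(yaw):
    c,s=np.cos(yaw),np.sin(yaw); return np.array([[-s,c,0],[c,s,0],[0,0,-1.]])
def look(k,xy,Rt,z=230,off=85):
    """hover so that glass k at xy is in the wrist view; return its refined xy"""
    p=np.r_[np.array(xy)-off*Rt[:2,0],z]
    r.move_to(p,Rt); r.hold(.25); g=glass(grab("wrist"),k,xy); print(k,"at",g); return g[0]
def pick(k,xy,Rt,hg,lift):
    """grasp at glass height hg, TCP 11 mm ahead of the grasp point"""
    r.servo_line([*xy,SZ[k][0]+40],Rt,feed=200)
    r.servo_line([*xy,hg-11],Rt,feed=90); r.hold(.1)
    gripper_to(0.0); s=sensors.sense(); print("grip",s["grip_width"]*93,s["finger_force"],s["force"])
    r.servo_line([*xy,hg-11+lift],Rt,feed=150); r.hold(.2)
    s=sensors.sense(); print("lifted",s["grip_width"]*93,s["force"],s["tool_pos"],"t",s["time_s"])
E
python3 - <<'E'
from act import *; import pickle
np.set_printoptions(precision=1,suppress=True)
d=pickle.load(open("w1.pkl","rb")); f=lambda P:np.array(P)/2.4+[170,0]
pc=plane(d,f([(199,224),(350,260),(322,408),(177,375)]),9)[:,:2]
cc=plane(d,f([(140,397),(497,470),(612,73)]),45)[:,:2]
L=lambda P:np.linalg.norm(np.diff(P,axis=0),axis=1)
ctr=(cc[0]+cc[2])/2; v=cc[1]-cc[0]; yaw=np.arctan2(v[1],v[0]); c,s=np.cos(yaw),np.sin(yaw)
cell=ctr+np.array([[c,-s],[s,c]])@[-50.5,-50.5]
print(L(pc),pc.mean(0)); print(cc,L(cc),ctr,np.degrees(yaw),"cell",cell)
Rt=rot(yaw+np.pi/4)
xy=look("large",[465,36.5],Rt); print(sensors.sense()["time_s"])
cv2.imwrite("pics/w2.png",grab("wrist")["color"])
for q in([*xy,118],[*xy,50],[*pc.mean(0),60],[478,321,200],[478,321,70],[612,101,100]): print(r.ik(q,Rt))
E
```

```text
[87.4 87.7 88.9] [ 488.9 -249.8]
[[ 424.7 -289.6]
 [ 624.1 -331.3]
 [ 667.9 -130.2]] [203.7 205.8] [ 546.3 -209.9] -11.804392799849397 cell [ 486.6 -249. ]
large at (array([466.5,  35.9]), array([ 0.3,  0. , -0.3, -0.1]), array([283.,  67., 351., 138.]))
3.1667
[-0.  -0.2  2.  -0.   1.3 -0.6]
[-0.  -0.1  2.  -0.   1.2 -0.6]
[-0.6  0.1  1.8 -0.   1.2 -1.1]
[ 0.5  0.1  1.6 -0.   1.5 -0.1]
[ 0.5  0.2  1.7 -0.   1.2 -0.1]
[ 0.1  0.3  1.6 -0.   1.3 -0.5]
```

View pics/w2.png

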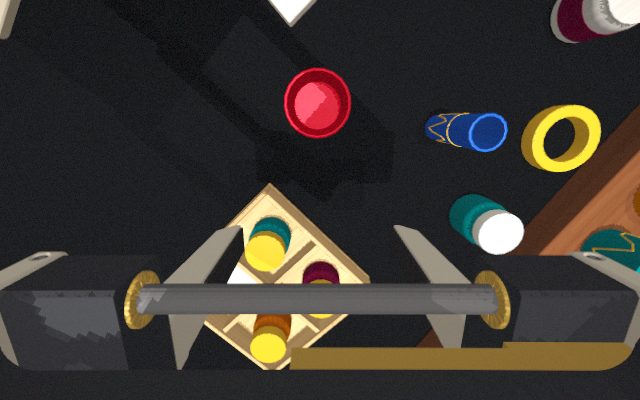

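Red is at (317,103) in the wrist view, giving (466.5, 35.9), with nothing near it. The pad measures 88 mm on each side, centred at about (489,-250). Now I pick and place red.

```bash
cat >> act.py <<'E'
def place(xy,Rt,zt,pre,lift=90,wopen=None):
    """lower the TCP from pre mm above zt; last 6 mm in 1 mm steps until the wrist feels the floor"""
    r.servo_line([*xy,zt+6],Rt,feed=80); r.hold(.3)
    f0=np.mean([sensors.sense()["force"] for _ in range(5)],axis=0); z=zt+6
    while z>zt-3.5:
        z-=.75; r.servo_line([*xy,z],Rt,feed=15); df=sensors.sense()["force"]-f0
        if np.linalg.norm(df)>2.5: break
    print("down at",z-zt,df,sensors.sense()["tool_pos"])
def release(xy,Rt,w,up):
    gripper_to(w/93); r.hold(.1); z=sensors.sense()["tool_pos"][2]
    r.servo_line([*xy,z+35],Rt,feed=70); r.servo_line([*xy,z+up],Rt,feed=250)
E
python3 - <<'E'
from act import *
np.set_printoptions(precision=2,suppress=True)
Rt=rot(np.radians(45-11.8)); xy=[466.5,35.9]; T=[488.5,-249.5]
pick("large",xy,Rt,62,100)
r.servo_line([*T,151],Rt,feed=250)
place(T,Rt,60,10)
cv2.imwrite("pics/s3.png",grab("side")["color"][100:240,280:460].repeat(4,0).repeat(4,1))
print(sensors.sense()["time_s"],sensors.sense()["grip_width"]*93)
E
```

```text
Traceback (most recent call last):
  File "act.py", line 12, in pick
    gripper_to(0.0); s=sensors.sense(); print("grip",s["grip_width"]*93,s["finger_force"],s["force"])
    ^^^^^^^^^^
NameError: name 'gripper_to' is not defined
```

```bash
sed -i '1a from bench import gripper_to' act.py
python3 - <<'E'
from act import *
np.set_printoptions(precision=2,suppress=True)
Rt=rot(np.radians(45-11.8)); xy=[466.5,35.9]; T=[488.5,-249.5]
gripper_to(0.0); s=sensors.sense(); print("grip",s["grip_width"]*93,s["finger_force"],s["force"],s["tool_pos"])
r.servo_line([*xy,151],Rt,feed=150); r.hold(.2)
s=sensors.sense(); print("lifted",s["grip_width"]*93,s["force"],s["tool_pos"],"t",s["time_s"])
r.servo_line([*T,151],Rt,feed=250)
place(T,Rt,60,10)
cv2.imwrite("pics/s3.png",grab("side")["color"][100:240,280:460].repeat(4,0).repeat(4,1))
print(sensors.sense()["time_s"],sensors.sense()["grip_width"]*93)
E
```

```text
grip 68.14730400254933 29.9146172586552 [-1.3  -0.83  3.24] [466.48  35.81  51.14]
lifted 68.14706588178441 [-0.17  0.23 -2.82] [465.62  35.94 149.62] t 6.6
down at -0.75 [-3.01 -0.44  8.26] [ 488.83 -249.93   60.11]
11.7 67.91751790963977
```

View pics/s3.png

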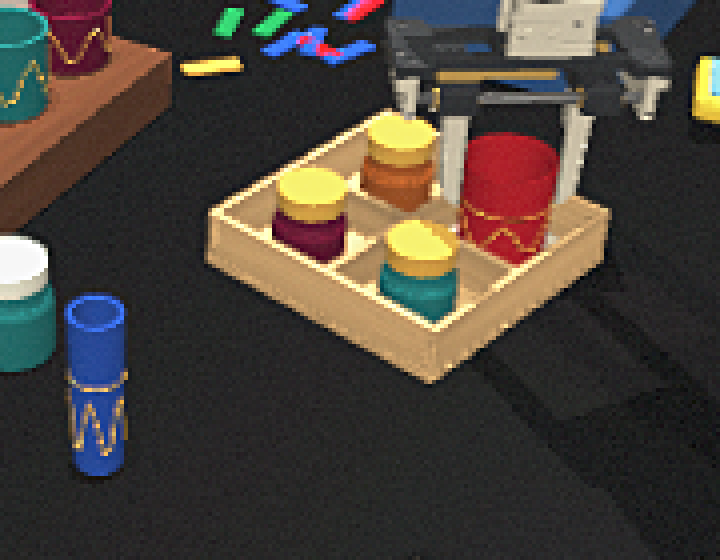

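Red stands upright in the free cell, between the fingers at crop position (510,200), and contact came at the expected height. I release it, measure it, then fetch green.

Run:
```python
from act import *
np.set_printoptions(precision=2,suppress=True)
Rt=rot(np.radians(45-11.8)); T=[488.5,-249.5]
release(T,Rt,82,120)
p=np.array(T)-85*Rt[:2,0]
r.servo_line([*p,230],Rt,feed=250); r.hold(.25); g=glass(grab("wrist"),"large",T,9); print("red",g)
gripper_to(1.0)
xy=look("medium",[480,320],Rt,z=250); print(sensors.sense()["time_s"])
np.save("red.npy",g[0]); np.save("green.npy",xy)
pick("medium",xy,Rt,89,70)
cv2.imwrite("pics/s4.png",grab("side")["color"])
```

```text
red (array([ 488.95, -249.2 ]), array([-1.3, -0.9,  1.3,  1.2]), array([283.,  68., 350., 139.]))
medium at (array([482.85, 319.65]), array([-0. , -0.3,  0. ,  0.3]), array([293.,  78., 343., 130.]))
17.075
grip 51.702339213423734 30.000246316194534 [-1.06 -0.28  0.74]
lifted 51.652684069490675 [-1.19  0.31 -1.52] [481.96 319.14 146.27] t 20.4
```

View pics/s4.png

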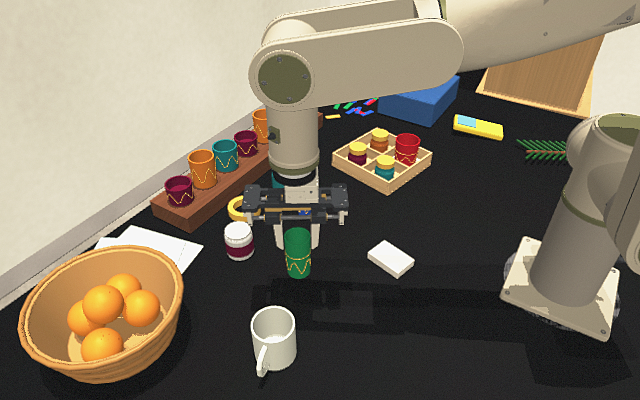

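Green is held upright at (298,253), just off the table, and red stands in the crate at (407,148). Now I lower green into red, watching the force.

```bash
cat >> act.py <<'E'
def guarded(xy,Rt,z0,z1,step=10,lim=3):
    r.servo_line([*xy,z0],Rt,feed=120); r.hold(.3); s=sensors.sense(); f0=s["force"]; print("above",s["tool_pos"])
    for z in np.arange(z0-step,z1-.1,-step):
        r.servo_line([*xy,z],Rt,feed=60); df=sensors.sense()["force"]-f0
        if np.hypot(*df[:2])>lim or df[2]>lim: print("TOUCH",z,df); raise SystemExit
E
python3 - <<'E'
from act import *
np.set_printoptions(precision=2,suppress=True)
Rt=rot(np.radians(45-11.8)); T=[488.7,-249.3]
c=sensors.sense()["tool_pos"]
r.servo_line([482.85,319.65,210],Rt,feed=200); r.servo_line([*T,210],Rt,feed=260)
guarded(T,Rt,175,105)
place(T,Rt,97,6)
cv2.imwrite("pics/s5.png",grab("side")["color"][70:210,320:500].repeat(4,0).repeat(4,1))
print(sensors.sense()["time_s"],sensors.sense()["grip_width"]*93)
E
```

```text
above [ 489.13 -249.58  175.89]
down at -0.75 [-2.22  0.11  6.88] [ 488.95 -249.63   96.93]
29.0583 51.7894395303937
```

View pics/s5.png

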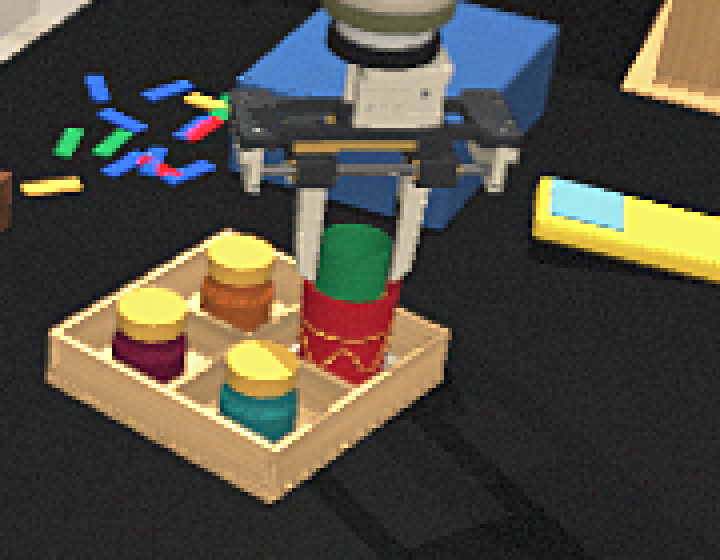

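Green stands on red's floor, showing about 30 mm above the rim at crop position (355,260). I release it, check it, then fetch blue.

Run:
```python
from act import *
np.set_printoptions(precision=2,suppress=True)
Rt=rot(np.radians(45-11.8)); T=np.array([488.7,-249.3])
release(T,Rt,70,110)
r.servo_line([*(T-85*Rt[:2,0]),240],Rt,feed=250); r.hold(.25); d=grab("wrist"); g=glass(d,"medium",T,19); print("green",g)
cv2.imwrite("pics/w6.png",d["color"])
xy=look("small",[613.5,101],Rt,z=250); print(sensors.sense()["time_s"])
pick("small",xy,Rt,109,70)
np.save("blue.npy",xy); np.save("green.npy",g[0])
```

```text
green (array([ 488.86, -249.21]), array([-0.7, -1. ,  0.7,  1.2]), array([289.,  75., 343., 131.]))
small at (array([613.38,  99.66]), array([-0.,  0.,  0.,  0.]), array([297.,  83., 334., 122.]))
33.3167
grip 35.64630812365314 30.000124890357256 [-0.18  0.4   0.55]
lifted 35.70397920926558 [-0.5  -0.13 -1.06] [612.41  99.57 166.17] t 36.475
```

View pics/w6.png

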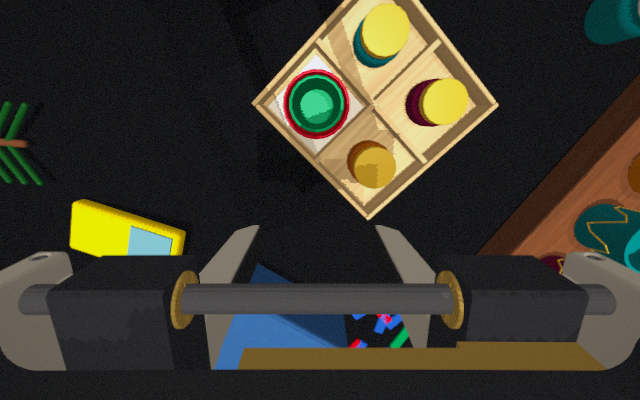

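Green sits concentric inside red at (316,103) on the pad, and blue is in the gripper. Now I lower blue into green.

Run:
```python
from act import *
np.set_printoptions(precision=2,suppress=True)
Rt=rot(np.radians(45-11.8)); T=np.array([488.7,-249.3]); xy=np.load("blue.npy")
r.servo_line([*xy,250],Rt,feed=200); r.servo_line([*T,250],Rt,feed=250)
guarded(T,Rt,225,135)
place(T,Rt,127,6)
print(sensors.sense()["time_s"],sensors.sense()["grip_width"]*93)
release(T,Rt,55,110)
r.servo_line([*(T-85*Rt[:2,0]),260],Rt,feed=250); r.hold(.4); d=grab("wrist"); e=grab("side")
print("blue",glass(d,"small",T,29),glass(e,"small",T,29),sensors.sense()["time_s"])
a=d["color"][0:230,220:520]; b=e["color"][90:205,325:475]
cv2.imwrite("pics/f.png",np.hstack([cv2.resize(x,(400,307)) for x in(a,b)]))
```

```text
above [ 489.04 -249.47  225.73]
down at -0.75 [-1.73  1.1   6.11] [ 489.04 -249.6   126.99]
44.975 35.78250631593066
blue (array([ 489.55, -249.17]), array([-1.3, -1.3,  1.3,  1.4]), array([298.,  83., 335., 122.])) (array([ 508.48, -320.32]), array([ -1.2, -13.4,   1.2,  12.1]), array([403., 118., 417., 133.])) 47.7333
```

View pics/f.png

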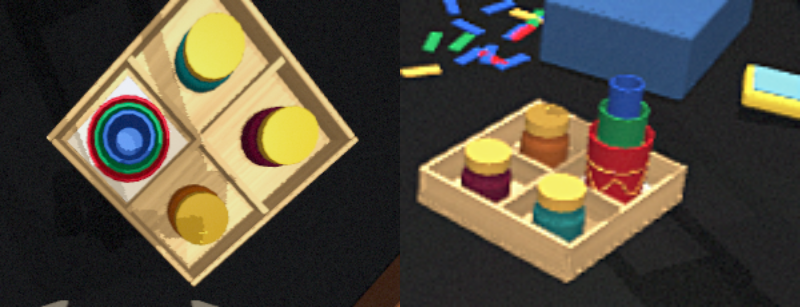

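The three glasses are nested upright and concentric in the free cell, at (128,138) in the wrist view and (622,130) in the side view. The jars are where they were.

```bash
python3 -c "
from bench import r
print(r.close_job())"
```

```text
the job is handed in; nothing more can be done
None
```

The job is handed in at about 48 s of the 72 s limit: red stands on the pad, green in red and blue in green, all upright, and no jar or other object was touched.

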